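# Sweep loose caps one at a time through the gate into the catch slot

## Task

Clear the three white caps off the blue sorting board: with the fingertips, push them one at a time along the deck and through the gate, so that each drops into the catch slot behind it before the next one goes through. Only push the caps, never pick them up or let one fall off the board elsewhere, and leave the other things on the bench undisturbed.

Things in the scene. Friction and masses are not known exactly. Their poses are not given: they have to be found in the camera images.
- sorting_board: Blue-topped sorting board, fixed. Origin: on the bench, under the deck; +x points across the deck to the gate, +z up. The flat deck, 220 mm (x, -120 to +100) by 180 mm (y, -90 to +90), is 65 mm above the bench. Metal side rims 14 mm high stand on it at y = +-88 mm from x = 35 to 97 mm; a wall with the gate runs along its edge at x = +100 mm; the other edges are open.
- gate (a point): Middle of the gate, at deck height on the deck's edge (x = +100, y = 0, z = 65 mm in the board's frame; axes as the board's). The gate is the one opening, 54 mm wide (y -27 to +27), in a metal wall 6 mm thick (x 94 to 100 mm) and 22 mm high. A cap whose centre is pushed some 5 mm beyond this edge tips over it and drops into the slot.
- slot (a point): Middle of the floor of the open-topped catch slot, part of the board, right behind the gate. Inside it is 75 mm (board x 100 to 175) by 100 mm (board y -50 to +50); its floor is 4 mm above the bench, 61 mm below the deck; its clear walls reach 85 mm above the bench. Axes as the board's.
- screw_cap_1_center (a point): Loose white screw cap, round, 36 mm across, 16 mm tall, about 15 g, lying flat on the deck; this point is its centre, 8 mm above the deck. It slides when pushed from the side.
- screw_cap_2_center (a point): A second, identical white screw cap (36 mm across, 16 mm tall, about 15 g); this point is its centre, 8 mm above the deck.
- pot_cap_center (a point): Smaller white pot cap, round, 33 mm across, 11 mm tall, about 15 g, lying flat on the deck; this point is its centre, 5 mm above the deck.
- purple_cup: Bystander: a white tapering cup with a purple lower half, 57 mm across, 86 mm tall, loose on the bench; origin at the centre of its underside.
- brown_bottle: Bystander: a brown bottle with a black cap, 38 mm across, 76 mm tall, loose on the bench; origin at the centre of its underside.
- blue_cap_bottle: Bystander: a pale bottle with a blue cap, 41 mm across, 80 mm tall, loose on the bench; origin at the centre of its underside.
- sample_vial: Bystander: a clear vial with a blue cap, 20 mm across, 48 mm tall, loose on the bench; origin at the centre of its underside.
- amber_dish: Bystander: a round pale amber dish, 54 mm across, 11 mm tall, loose on the bench; origin at the centre of its underside.

How it is judged:
On the way, in this order (a step that is already met when the one before it is completed fails the run):
1. one cap is in the catch slot, two still on the deck ((((x of screw_cap_1_center in the frame of sorting_board between 0.1 and 0.175 m and y of screw_cap_1_center in the frame of sorting_board between -0.05 and 0.05 m and height (world z) of screw_cap_1_center below 0.056 m) and (x of screw_cap_2_center in the frame of sorting_board below 0.1 m and height (world z) of screw_cap_2_center above 0.06 m) and (x of pot_cap_center in the frame of sorting_board below 0.1 m and height (world z) of pot_cap_center above 0.06 m)) or ((x of screw_cap_1_center in the frame of sorting_board below 0.1 m and height (world z) of screw_cap_1_center above 0.06 m) and (x of screw_cap_2_center in the frame of sorting_board between 0.1 and 0.175 m and y of screw_cap_2_center in the frame of sorting_board between -0.05 and 0.05 m and height (world z) of screw_cap_2_center below 0.056 m) and (x of pot_cap_center in the frame of sorting_board below 0.1 m and height (world z) of pot_cap_center above 0.06 m)) or ((x of screw_cap_1_center in the frame of sorting_board below 0.1 m and height (world z) of screw_cap_1_center above 0.06 m) and (x of screw_cap_2_center in the frame of sorting_board below 0.1 m and height (world z) of screw_cap_2_center above 0.06 m) and (x of pot_cap_center in the frame of sorting_board between 0.1 and 0.175 m and y of pot_cap_center in the frame of sorting_board between -0.05 and 0.05 m and height (world z) of pot_cap_center below 0.056 m)))), for 0.1 s.
2. two caps are in the catch slot, one still on the deck ((((x of screw_cap_1_center in the frame of sorting_board between 0.1 and 0.175 m and y of screw_cap_1_center in the frame of sorting_board between -0.05 and 0.05 m and height (world z) of screw_cap_1_center below 0.056 m) and (x of screw_cap_2_center in the frame of sorting_board between 0.1 and 0.175 m and y of screw_cap_2_center in the frame of sorting_board between -0.05 and 0.05 m and height (world z) of screw_cap_2_center below 0.056 m) and (x of pot_cap_center in the frame of sorting_board below 0.1 m and height (world z) of pot_cap_center above 0.06 m)) or ((x of screw_cap_1_center in the frame of sorting_board between 0.1 and 0.175 m and y of screw_cap_1_center in the frame of sorting_board between -0.05 and 0.05 m and height (world z) of screw_cap_1_center below 0.056 m) and (x of screw_cap_2_center in the frame of sorting_board below 0.1 m and height (world z) of screw_cap_2_center above 0.06 m) and (x of pot_cap_center in the frame of sorting_board between 0.1 and 0.175 m and y of pot_cap_center in the frame of sorting_board between -0.05 and 0.05 m and height (world z) of pot_cap_center below 0.056 m)) or ((x of screw_cap_1_center in the frame of sorting_board below 0.1 m and height (world z) of screw_cap_1_center above 0.06 m) and (x of screw_cap_2_center in the frame of sorting_board between 0.1 and 0.175 m and y of screw_cap_2_center in the frame of sorting_board between -0.05 and 0.05 m and height (world z) of screw_cap_2_center below 0.056 m) and (x of pot_cap_center in the frame of sorting_board between 0.1 and 0.175 m and y of pot_cap_center in the frame of sorting_board between -0.05 and 0.05 m and height (world z) of pot_cap_center below 0.056 m)))), for 0.1 s.
3. all three caps are in the catch slot, none on the deck (((x of screw_cap_1_center in the frame of sorting_board between 0.1 and 0.175 m and y of screw_cap_1_center in the frame of sorting_board between -0.05 and 0.05 m and height (world z) of screw_cap_1_center below 0.056 m) and (x of screw_cap_2_center in the frame of sorting_board between 0.1 and 0.175 m and y of screw_cap_2_center in the frame of sorting_board between -0.05 and 0.05 m and height (world z) of screw_cap_2_center below 0.056 m) and (x of pot_cap_center in the frame of sorting_board between 0.1 and 0.175 m and y of pot_cap_center in the frame of sorting_board between -0.05 and 0.05 m and height (world z) of pot_cap_center below 0.056 m))), for 0.1 s.
At the end, for the whole second after the job is handed in: The centres of all three caps lie inside the catch slot (between its walls, lower than 56 mm above the bench, that is below the deck) (x of screw_cap_1_center in the frame of sorting_board between 0.1 and 0.175 m and y of screw_cap_1_center in the frame of sorting_board between -0.05 and 0.05 m and height (world z) of each of screw_cap_1_center, screw_cap_2_center, pot_cap_center below 0.056 m and x of screw_cap_2_center in the frame of sorting_board between 0.1 and 0.175 m and y of screw_cap_2_center in the frame of sorting_board between -0.05 and 0.05 m and x of pot_cap_center in the frame of sorting_board between 0.1 and 0.175 m and y of pot_cap_center in the frame of sorting_board between -0.05 and 0.05 m); the robot touches nothing.
It fails at once if a cap is lifted more than about 8 mm off the deck (height (world z) of any of screw_cap_1_center, screw_cap_2_center above 0.081 m or height (world z) of pot_cap_center above 0.078 m).
It fails at once if a cap leaves the board other than through the gate into the slot ((height (world z) of screw_cap_1_center below 0.055 m and not (x of screw_cap_1_center in the frame of sorting_board between 0.09 and 0.18 m and y of screw_cap_1_center in the frame of sorting_board between -0.055 and 0.055 m)) or (height (world z) of screw_cap_2_center below 0.055 m and not (x of screw_cap_2_center in the frame of sorting_board between 0.09 and 0.18 m and y of screw_cap_2_center in the frame of sorting_board between -0.055 and 0.055 m)) or (height (world z) of pot_cap_center below 0.055 m and not (x of pot_cap_center in the frame of sorting_board between 0.09 and 0.18 m and y of pot_cap_center in the frame of sorting_board between -0.055 and 0.055 m))).
It fails at once if a bystander is shifted more than 20 mm or tipped (distance of any of purple_cup, brown_bottle, blue_cap_bottle, sample_vial, amber_dish from where it was at the start of the episode above 0.02 m or angle between any of purple_cup, brown_bottle, blue_cap_bottle, sample_vial, amber_dish's own z axis and vertical above 0.35 rad).
It also fails if it takes over 58 s, if anything falls off the work surface, if the arm or the gripper's body presses on something with over 40 N, if the wrist force passes 120 N, or if a joint passes its speed limit or range.

## Robot

A 7-joint arm with a two-finger parallel gripper is mounted at the origin on the work surface; the furniture and walls round the work are solid. World frame = base frame: x ahead of the robot, y to its left, z up, the work surface at z = 0. Lengths are in m, angles in rad, forces in N, time in s.
With the tool pointing down it reaches from about 0.35 to 0.9 m from the base axis. Payload 8.1 kg.
Tool frame: the origin (TCP) lies on the centre line of the jaws, within the pads' length; the fingertips stand ahead of it and the grasp point (between the pads) lies 2 mm behind it (tip_reach is the x of the fingertips in the tool frame, in m); x points along the fingers, y is the direction in which the jaws open and shut, and the axes are right-handed (so a half turn about x gives the same grasp; the last joint's range is limited). The gripper opens to 92 mm and grips with 3 to 60 N. Pads are 19 mm wide; open, the fingers measure 130 mm over their backs; the gripper's body (75 mm by 190 mm) begins 47 mm behind the grasp point.
Start: joints at [-1.351, 0.434, 0.025, 1.573, -0.012, 1.134, -0.075], TCP at [0.198, 0.593, 0.244] pointing down, gripper open.
Joint ranges: [-2.62, 2.62], [-0.44, 2.09], [-1.27, 1.32], [0.08, 2.57], [-1.32, 4.46], [0.12, 2], [-2.74, 2.74]. Speed limits (rad/s): [2.22, 2.22, 3.01, 3.01, 3.14, 3.14, 3.14].

## Interface

Orientations are given as a rotation vector (axis times angle).
In Python, from cell import * gives the robot as it stands.
- The arm moves only by the shell command python3 -m inch 'ROWS' [OPENING] [FORCE]. ROWS is JSON, a list of rows, each a list of 2 entries, a list of its own where there are three numbers: the shift along the tool's x, y, z normalised to -1 to 1, where 1 is 200 mm, then the turn about the tool's x normalised to -1 to 1, where 1 is 45 degrees. In form: [[[x, y, z], roll], ...]. A call has exactly 10 rows; each row shifts and turns the commanded pose from where the row before left it, along the tool's axes as they then stand; what a row does not reach is not made up. A row lasts 1/12 s, in which the tool goes at most 41.7 mm and 7.16 degrees, less where a joint would pass 70% of its speed; a pose out of reach is approached as far as the arm can. A call with a number of a shift or a turn outside -1 to 1 is refused whole. A call with a gripper value outside its range is refused whole. OPENING is the closure, from 0 (fully open) to 1 (shut), set as the call begins (- or left out, the last holds). The fingers move at their own pace and stop on an object; FORCE is the grip in N (left out, the last holds). Time passes only in rows, so rows that do not move let the fingers close, or fill a call up. It gives the time, the measured TCP pose, the force and the opening at its end, in the units of the state.
- observe(): the state, without advancing time (a new reading comes with each control period).
- get_image(name): name is "scene" or "top" or "wrist"; returns a dict with "image" (480x640x3 uint8, red, green, blue), "range_z" (480x640 float32, m along the optical axis (not along the pixel's ray), 0 where there is no reading), "fx", "fy", "cx", "cy" (pixels), "position" and "attitude" of the camera in the world. Camera axes: x right, y down, z forward; pixel columns grow to the right and rows downward; lengths in m; the calibration is good to about 2 mm. A picture is of the moment at which its call begins.
- sign_off(): hands the job in, once; it reports no verdict.
The state is a dict: "clock": time; "joints": joint angles; "dq": joint speeds; "joint_efforts": joint torques, N m; "position": TCP position; "ee_rot": TCP orientation; "force": force on the tool from outside, world axes, zero at the start; "ft_torque": the same for the moment, N m; "width": opening from 0.0 (shut) to 1.0 (fully open).
Only numpy, scipy, OpenCV 4.12 (cv2) and the standard library are available. Lean on these libraries where they do the work, as an engineer would, in place of code of your own. Each camera call takes 0.05 s, during which the arm holds its last target. There are 200 camera calls.

## Working session

There is one attempt and no reset: what is moved stays moved. The work goes in short steps, Python scripts to look and compute and a shell command to move; the robot and the scene stay as the last step left them, time stands still between calls to the robot, and variables do not carry over. Pictures are saved under pics/ and viewed, about 8 in all and at most 12, crops included, and the job is handed in when it is done.

```bash
ls; mkdir -p pics; python3 - <<'E'
from cell import *
import cv2,numpy as np
o=observe();print({k:np.round(v,3).tolist() for k,v in o.items()})
try: print(tip_reach)
except Exception as e: print(e)
for n in ("top","scene"):
    d=get_image(n);cv2.imwrite(f"pics/{n}0.png",cv2.cvtColor(d["image"],cv2.COLOR_RGB2BGR))
    np.savez(f"{n}0.npz",**d)
    print(n,d["position"],d["attitude"],d["fx"],d["fy"],d["cx"],d["cy"])
E
```

```text
pics
{'clock': 0.0, 'joints': [-1.351, 0.435, 0.025, 1.574, -0.012, 1.134, -0.075], 'dq': [-0.001, -0.0, 0.0, -0.001, 0.0, 0.001, 0.001], 'joint_efforts': [0.0, -66.784, 0.985, -31.445, -0.061, 0.043, 0.0], 'position': [0.198, 0.592, 0.243], 'ee_rot': [0.252, 1.556, -0.255], 'force': [0.529, 0.451, 0.235], 'ft_torque': [-0.007, 0.005, -0.035], 'width': 1.002}
0.017
top [0.33892725 0.01238639 1.11181589] [-2.17443541  2.13795738 -0.12911431] 498.3323793864206 498.3323793864206 319.9494807729203 237.00767971228498
scene [-0.47763144 -0.53520255  0.77065858] [-1.90223066  1.11779669 -0.58540019] 519.5986296547909 519.5986296547909 323.10883214479793 239.09003169671902
```

View pics/top0.png

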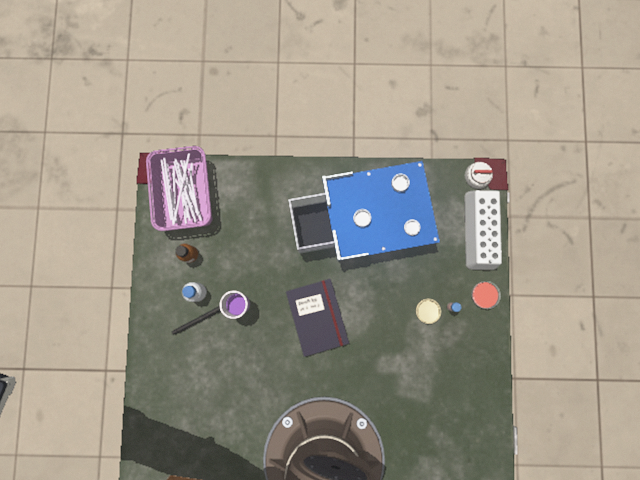

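The top view shows the blue board at (382,212), with its gate on the left edge, the slot at (312,222), and caps at (401,183), (362,218) and (412,228). The bystanders sit clear of the board.

```bash
cat > h.py <<'E'
import numpy as np,cv2
from scipy.spatial.transform import Rotation as R
def ray(d,uv,z):
    uv=np.atleast_2d(np.asarray(uv,float))
    v=np.c_[(uv[:,0]-d["cx"])/d["fx"],(uv[:,1]-d["cy"])/d["fy"],np.ones(len(uv))]@R.from_rotvec(d["attitude"]).as_matrix().T
    return d["position"]+v*((z-d["position"][2])/v[:,2])[:,None]
def caps(d,board=None):
    """caps' centres (world, at top height .078)"""
    hsv=cv2.cvtColor(d["image"],cv2.COLOR_RGB2HSV)
    blue=cv2.inRange(hsv,(100,130,60),(125,255,255))
    cs,_=cv2.findContours(blue,cv2.RETR_EXTERNAL,cv2.CHAIN_APPROX_NONE)
    c=max(cs,key=cv2.contourArea)
    hull=cv2.convexHull(c)
    m=np.zeros_like(blue);cv2.fillConvexPoly(m,hull,255)
    w=cv2.inRange(hsv,(0,0,150),(180,70,255))&m
    cs,_=cv2.findContours(w,cv2.RETR_EXTERNAL,cv2.CHAIN_APPROX_NONE)
    return c,[cv2.minEnclosingCircle(k)+(cv2.contourArea(k),) for k in cs if cv2.contourArea(k)>80]
E
python3 - <<'E'
from h import *
d=dict(np.load("top0.npz"))
c,k=caps(d)
P=ray(d,c[:,0],.065)[:,:2]
r=cv2.minAreaRect(P.astype(np.float32)*1000);print(r,cv2.boxPoints(r))
# orientation/origin: +x ~ world +y
b=cv2.boxPoints(r)/1000
e=[b[1]-b[0],b[2]-b[1]];x=max(e,key=lambda v:abs(v[1]));x=x/np.linalg.norm(x)*np.sign(x[1])
y=np.array([-x[1],x[0]]);s=P@x;t=P@y
print("x",x,"ang",np.arctan2(x[1],x[0]),"ext",s.min(),s.max(),t.min(),t.max())
for (uv,rad,a) in k:
    w=ray(d,[uv],.078)[0,:2];print(np.round(uv,1),round(rad,1),a,w.round(4),"s,t",w@x-s.min()-.12,w@y-(t.min()+t.max())/2)
E
```

```text
((528.5490112304688, -109.60536193847656), (179.26925659179688, 219.60205078125), 11.103683471679688) [[ 419.4463    -19.122068]
 [ 461.73837  -234.61324 ]
 [ 637.65173  -200.08865 ]
 [ 595.3596     15.402512]]
x [-0.19258511  0.98128027] ang 1.7645923 ext -0.3191452385395029 -0.09954319712870556 -0.5871809351976406 -0.40791167013232377
[411.8 226.7] 8.2 186.0 [ 0.4918 -0.1749] s,t -0.06719377163766294 0.048676461782672764
[361.9 217.2] 9.1 231.0 [ 0.5101 -0.0704] s,t 0.031836289459373585 0.010532401494291299
[400.2 182.1] 9.2 228.5 [ 0.5868 -0.1508] s,t -0.06186920396554363 -0.049233285097583346
```

```bash
python3 - <<'E'
import cv2
i=cv2.imread("pics/top0.png");cv2.imwrite("pics/top0c.png",cv2.resize(i[150:275,275:455],None,fx=4.4,fy=4.4,interpolation=cv2.INTER_CUBIC))
E
```

```text
(no output)
```

View pics/top0c.png

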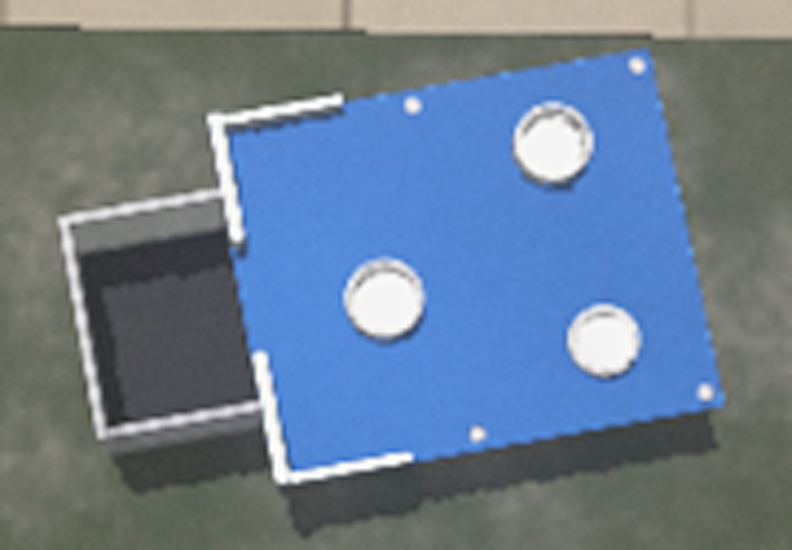

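The crop confirms it: deck rectangle 220×180, gate facing left, and three caps at about board (32,10), (-62,-49) and pot (-67,49) mm. Next is a helper that gives tool-frame shifts. My plan is to keep the jaws parallel to board y and push with a part-open, two-finger cradle.

```bash
cat >> h.py <<'E'
A=1.7646;O=np.array([.5266,-.0998]);BX=np.array([np.cos(A),np.sin(A)]);BY=np.array([-BX[1],BX[0]])
def tob(w): w=np.asarray(w)[:2]-O; return np.array([w@BX,w@BY])
def go(o,bx,by,z):
    """normalised total shift in tool axes to TCP at board bx,by (m), world z; plus roll to align"""
    M=R.from_rotvec(o["ee_rot"]).as_matrix()
    t=np.r_[O+bx*BX+by*BY,z]-o["position"]
    return (M.T@t/.2).round(3)
def st(o):
    M=R.from_rotvec(o["ee_rot"]).as_matrix()
    B=np.c_[np.r_[BX,0],np.r_[BY,0],[0,0,1]]
    print("t",round(o["clock"],2),"board",(tob(o["position"])*1000).round(1),"z",round(o["position"][2]*1000,1),"F",np.round(o["force"],1),"w",round(o["width"]*92,1))
    Mb=B.T@M; a=np.degrees(np.arctan2(Mb[1,1],Mb[0,1]));print("tool axes in board\n",Mb.round(3),"tool y angle",a.round(1))
E
python3 - <<'E'
from cell import *;from h import *
o=observe();st(o);print(go(o,-.01,.01,.2))
E
```

```text
t 0.1 board [742.4 189. ] z 243.0 F [-0.7 -0.7 -0.3] w 92.2
tool axes in board
 [[-0.001  0.869 -0.494]
 [ 0.001 -0.494 -0.869]
 [-1.    -0.001  0.   ]] tool y angle -29.6
[ 0.219 -2.829  2.636]
```

View pics/scene0.png

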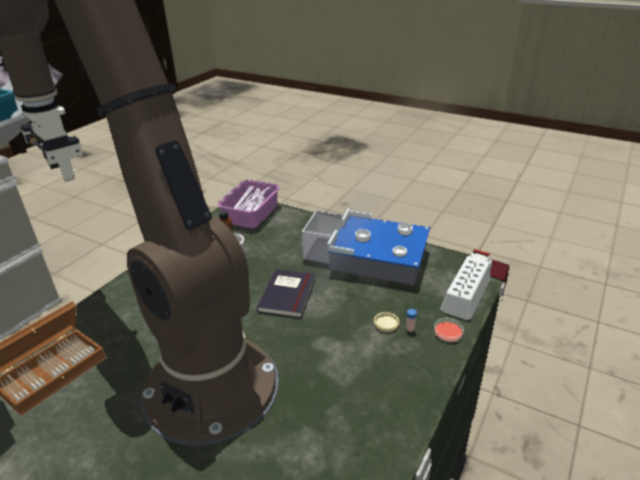

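The scene view shows nothing tall near the board or on the path to it. I'll turn the tool first, then travel.

```bash
python3 -m inch '[[[0,0,0],0.15],[[0,0,0],0.15],[[0,0,0],0.15],[[0,0,0],0.15],[[0,0,0],0.15],[[0,0,0],0.15],[[0,0,0],0.15],[[0,0,0],0.15],[[0,0,0],0.142],[[0,0,0],0]]' 0.74 20; python3 - <<'E'
from cell import *;from h import *
o=observe();st(o);print(go(o,-.01,.01,.15))
E
```

```text
clock: 0.93
position: [0.1981, 0.5925, 0.2433]
ee_rot: [1.068, 1.292, -1.07]
force: [-0.3, -0.0, 0.5]
width: 0.323
t 0.93 board [742.6 189.1] z 243.3 F [-0.3 -0.   0.5] w 29.7
tool axes in board
 [[-0.001 -0.005 -1.   ]
 [ 0.    -1.     0.005]
 [-1.    -0.     0.001]] tool y angle -90.3
[0.469 0.914 3.758]
```

```bash
for i in 1; do python3 -m inch '[[[0,0.04,0.08],0],[[0,0.04,0.16],0],[[0,0.04,0.16],0],[[0,0.04,0.16],0],[[0,0.04,0.16],0],[[0,0.04,0.16],0],[[0,0.04,0.16],0],[[0,0.04,0.16],0],[[0,0.04,0.16],0],[[0,0.04,0.16],0]]'; done; python3 -m inch '[[[0,0.04,0.16],0],[[0,0.04,0.16],0],[[0,0.04,0.16],0],[[0,0.04,0.16],0],[[0,0.04,0.16],0],[[0,0.04,0.16],0],[[0,0.04,0.16],0],[[0,0.04,0.16],0],[[0,0.04,0.14],0],[[0,0.04,0.1],0]]';python3 - <<'E'
from cell import *;from h import *
o=observe();st(o);print(go(o,-.01,.01,.15))
E
```

```text
clock: 1.77
position: [0.3357, 0.3082, 0.2437]
ee_rot: [1.062, 1.296, -1.062]
force: [0.3, 0.2, -0.1]
width: 0.263
clock: 2.6
position: [0.4729, 0.024, 0.2439]
ee_rot: [1.063, 1.295, -1.064]
force: [-0.5, -0.4, 0.1]
width: 0.259
t 2.6 board [131.8  28.9] z 243.9 F [-0.5 -0.4  0.1] w 23.8
tool axes in board
 [[-0.001  0.002 -1.   ]
 [-0.    -1.    -0.002]
 [-1.     0.     0.001]] tool y angle -89.9
[0.47  0.093 0.709]
```

```bash
python3 -m inch '[[[0,0.01,0.1],0],[[0,0.01,0.1],0],[[0,0.01,0.1],0],[[0,0.01,0.1],0],[[0.05,0.01,0.1],0],[[0.1,0.01,0.1],0],[[0.1,0.01,0.06],0],[[0.1,0.01,0.04],0],[[0.08,0.01,0.01],0],[[0.04,0,0],0]]';python3 - <<'E'
from cell import *;from h import *
o=observe();st(o);print(go(o,-.01,.0105,.086))
for n in ("wrist","top"):
    d=get_image(n);cv2.imwrite(f"pics/{n}1.png",cv2.cvtColor(d["image"],cv2.COLOR_RGB2BGR));np.savez(f"{n}1.npz",**d)
E
```

```text
clock: 3.43
position: [0.5167, -0.1095, 0.1477]
ee_rot: [1.062, 1.298, -1.065]
force: [-0.6, -0.6, 0.5]
width: 0.264
t 3.43 board [-7.6 11.6] z 147.7 F [-0.6 -0.6  0.5] w 24.3
tool axes in board
 [[ 0.     0.003 -1.   ]
 [ 0.003 -1.    -0.003]
 [-1.    -0.003 -0.   ]] tool y angle -89.8
[0.308 0.006 0.012]
```

View pics/wrist1.png

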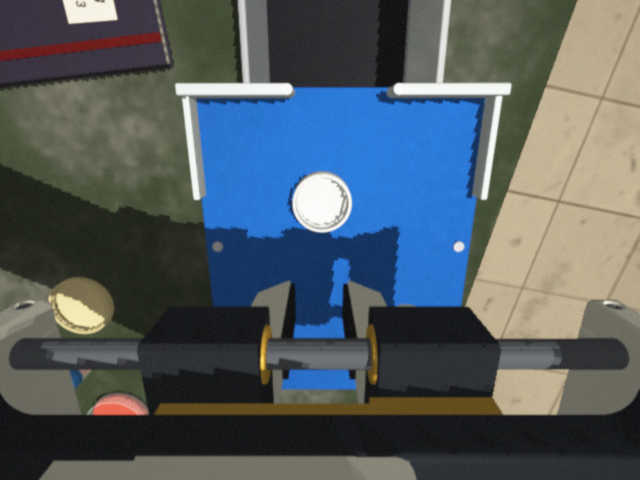

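The wrist view shows the cap at (322,202), between the fingertips' lines (centred at about x=320). The gate posts are at (291,90) and (393,90). I'll check the frame with these.

```bash
python3 - <<'E'
from h import *
d=dict(np.load("wrist1.npz"))
for uv,z in [((291,90),.087),((393,90),.087),((322,202),.079),((217.5,246),.066),((459,246),.066)]: print(uv,(tob(ray(d,[uv],z)[0])*1000).round(1))
E
```

```text
(291, 90) [94.1 28.1]
(393, 90) [ 94.2 -26.3]
(322, 202) [31.5 11.2]
(217.5, 246) [-1.8 81.7]
(459, 246) [ -1.4 -81.7]
```

```bash
python3 -m inch '[[[0.06,0,0],0],[[0.08,0,0],0],[[0.08,0,0],0],[[0.06,0,0],0],[[0.026,0,0],0],[[0,0,0],0],[[0,0,-0.03],0],[[0,0,-0.03],0],[[0,0,-0.02],0],[[0,0,-0.01],0]]';python3 - <<'E'
from cell import *;from h import *
o=observe();st(o);print(go(o,.052,.001,.086))
E
```

```text
clock: 4.37
position: [0.5143, -0.09, 0.0891]
ee_rot: [1.065, 1.295, -1.063]
force: [0.1, 0.2, 0.1]
width: 0.261
t 4.37 board [12.  10.2] z 89.1 F [0.1 0.2 0.1] w 24.0
tool axes in board
 [[ 0.     0.002 -1.   ]
 [-0.001 -1.    -0.002]
 [-1.     0.001 -0.   ]] tool y angle -89.9
[ 0.016  0.046 -0.2  ]
```

```bash
python3 -m inch '[[[0.014,0,0],0],[[0,0.004,-0.02],0],[[0,0.007,-0.025],0],[[0,0.007,-0.025],0],[[0,0.007,-0.025],0],[[0,0.007,-0.025],0],[[0,0.007,-0.025],0],[[0,0.007,-0.025],0],[[0,0,-0.02],0],[[0,0,-0.01],0]]';python3 - <<'E'
from cell import *;from h import *
o=observe();st(o)
d=get_image("wrist");cv2.imwrite("pics/wrist2.png",cv2.cvtColor(d["image"],cv2.COLOR_RGB2BGR))
E
```

```text
clock: 5.2
position: [0.5153, -0.0494, 0.0857]
ee_rot: [1.065, 1.295, -1.065]
force: [0.6, -0.3, -0.3]
width: 0.258
t 5.2 board [51.6  1.4] z 85.7 F [ 0.6 -0.3 -0.3] w 23.8
tool axes in board
 [[ 0.     0.001 -1.   ]
 [ 0.    -1.    -0.001]
 [-1.    -0.    -0.   ]] tool y angle -90.0
```

View pics/wrist2.png

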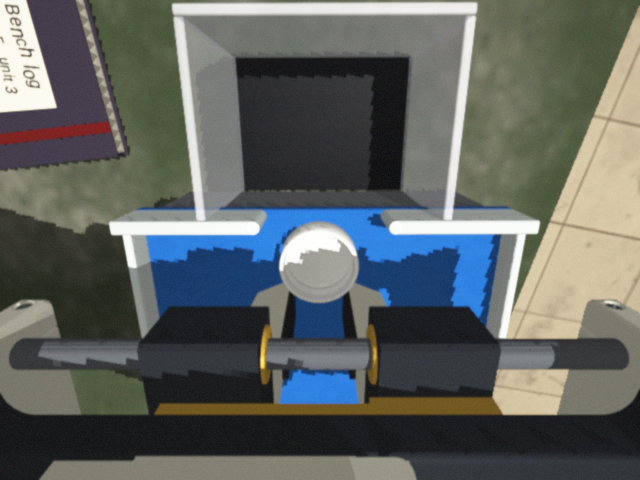

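The cap sits cradled at (319,262), in front of the gate (centre about x=324). I'll back off, narrow the jaws and push it through.

```bash
python3 -m inch '[[[0,0.004,0.04],0],[[0,0,0.02],0],[[0,0,0],0],[[0,0,0],0],[[0,0,-0.03],0],[[0,0,-0.03],0],[[0,0,-0.03],0],[[0,0,-0.03],0],[[0,0,-0.025],0],[[0,0,-0.025],0]]' 0.913;python3 -m inch '[[[0,0,-0.025],0],[[0,0,-0.02],0],[[0,0,-0.02],0],[[0,0,0],0],[[0,0,0],0],[[0,0,0],0],[[0,0,0.05],0],[[0,0,0.05],0],[[-0.05,0,0.05],0],[[-0.1,0,0.1],0]]';python3 - <<'E'
from cell import *;from h import *
o=observe();st(o);print(go(o,-.105,-.049,.125))
d=get_image("wrist");cv2.imwrite("pics/wrist3.png",cv2.cvtColor(d["image"],cv2.COLOR_RGB2BGR))
E
```

```text
clock: 6.08
position: [0.5117, -0.0275, 0.0857]
ee_rot: [1.065, 1.295, -1.065]
force: [-0.5, -0.8, 0.6]
width: 0.09
clock: 6.92
position: [0.5176, -0.0649, 0.1148]
ee_rot: [1.063, 1.299, -1.067]
force: [0.7, -0.0, -0.6]
width: 0.091
t 6.92 board [36.   2.1] z 114.8 F [ 0.7 -0.  -0.6] w 8.3
tool axes in board
 [[ 0.001  0.001 -1.   ]
 [ 0.004 -1.    -0.001]
 [-1.    -0.004 -0.001]] tool y angle -89.9
[-0.053  0.255  0.705]
```

View pics/wrist3.png

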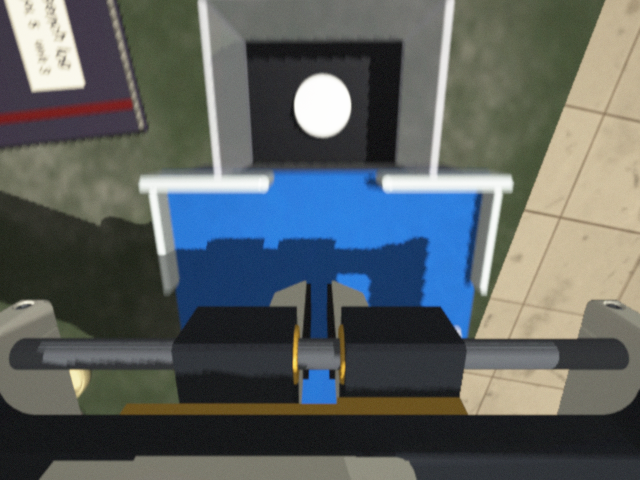

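The first cap is in the slot at (323,105). Next is screw cap 2.

```bash
python3 -m inch '[[[-0.04,0.01,0.06],0],[[-0.02,0.03,0.09],0],[[0,0.03,0.09],0],[[0,0.03,0.09],0],[[0,0.03,0.09],0],[[0,0.03,0.09],0],[[0,0.03,0.08],0],[[0,0.03,0.07],0],[[0,0.025,0.04],0],[[0,0.01,0.01],0]]' 0.74;python3 - <<'E'
from cell import *;from h import *
o=observe();st(o)
d=get_image("wrist");cv2.imwrite("pics/wrist4.png",cv2.cvtColor(d["image"],cv2.COLOR_RGB2BGR))
d=get_image("top")
c,k=caps(d)
for uv,r,a in k: print(np.round(uv),a,(tob(ray(d,[uv],.078)[0])*1000).round(1))
print(go(o,-.105,-.049,.0855))
E
```

```text
clock: 7.8
position: [0.5969, -0.1968, 0.1281]
ee_rot: [1.066, 1.293, -1.067]
force: [0.2, 1.0, 0.8]
width: 0.26
t 7.8 board [-108.7  -50.3] z 128.1 F [0.2 1.  0.8] w 23.9
tool axes in board
 [[-0.001 -0.002 -1.   ]
 [-0.    -1.     0.002]
 [-1.     0.     0.001]] tool y angle -90.1
[ 0.213 -0.007 -0.019]
```

View pics/wrist4.png

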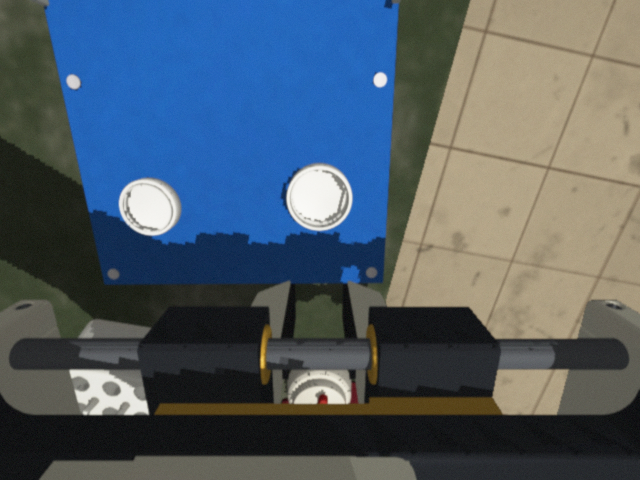

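Cap 2 is lined up at (319,197). A jar and a rack stand behind the fingers, so I'll check their heights before lowering.

```bash
python3 - <<'E'
from h import *
d=dict(np.load("top0.npz"))
z=d["range_z"];v,u=np.mgrid[140:285,455:515];zz=z[140:285,455:515]
ok=zz>0
v_=np.c_[(u[ok]-d["cx"])/d["fx"],(v[ok]-d["cy"])/d["fy"],np.ones(ok.sum())]*zz[ok][:,None]
P=v_@R.from_rotvec(d["attitude"]).as_matrix().T+d["position"]
b=np.array([tob(p) for p in P]);h=P[:,2]
for lo in (.03,.06,.1,.13):
    m=h>lo
    if m.any(): print(lo,m.sum(),"max h",h.max().round(3),"max bx",b[m,0].max().round(3),"by",b[m,1].min().round(3),b[m,1].max().round(3))
E
```

```text
0.03 2282 max h 0.069 max bx -0.187 by -0.07 0.16
0.06 31 max h 0.069 max bx -0.217 by 0.031 0.15
```

```bash
python3 -m inch '[[[0.05,0,0],0],[[0.06,0,0],0],[[0.06,0,0],0],[[0.04,0,0],0],[[0.005,-0.005,0],0],[[0,0,-0.03],0],[[0,0,-0.03],0],[[0,0,-0.03],0],[[0,0,-0.02],0],[[0,0,-0.02],0]]';python3 - <<'E'
from cell import *;from h import *
o=observe();st(o);print(go(o,.03,-.0005,.0855))
E
```

```text
clock: 8.73
position: [0.5905, -0.168, 0.0849]
ee_rot: [1.065, 1.295, -1.064]
force: [-0.0, -0.4, -0.1]
width: 0.259
t 8.73 board [-79.2 -49.5] z 84.9 F [-0.  -0.4 -0.1] w 23.8
tool axes in board
 [[ 0.     0.001 -1.   ]
 [-0.    -1.    -0.001]
 [-1.     0.    -0.   ]] tool y angle -89.9
[-0.003 -0.245 -0.546]
```

```bash
python3 -m inch '[[[0,0,-0.02],0],[[0,-0.01,-0.026],0],[[0,-0.012,-0.026],0],[[0,-0.012,-0.026],0],[[0,-0.012,-0.026],0],[[0,-0.012,-0.026],0],[[0,-0.012,-0.026],0],[[0,-0.012,-0.026],0],[[0,-0.012,-0.026],0],[[0,-0.012,-0.026],0]]';python3 -m inch '[[[0,-0.012,-0.026],0],[[0,-0.012,-0.026],0],[[0,-0.012,-0.026],0],[[0,-0.012,-0.026],0],[[0,-0.012,-0.026],0],[[0,-0.012,-0.026],0],[[0,-0.012,-0.026],0],[[0,-0.012,-0.026],0],[[0,-0.012,-0.026],0],[[0,-0.012,-0.026],0]]';python3 - <<'E'
from cell import *;from h import *
o=observe();st(o);print(go(o,.052,0,.0855))
E
```

```text
clock: 9.57
position: [0.5595, -0.1228, 0.0848]
ee_rot: [1.065, 1.295, -1.065]
force: [0.1, -0.5, 0.8]
width: 0.26
clock: 10.4
position: [0.5259, -0.0763, 0.0847]
ee_rot: [1.065, 1.295, -1.065]
force: [0.5, 0.3, 0.2]
width: 0.26
t 10.4 board [23.2 -3.9] z 84.7 F [0.5 0.3 0.2] w 24.0
tool axes in board
 [[ 0.  0. -1.]
 [-0. -1. -0.]
 [-1.  0. -0.]] tool y angle -90.0
[-0.004 -0.019 -0.144]
```

```bash
python3 -m inch '[[[0,-0.005,-0.02],0],[[0,-0.005,-0.02],0],[[0,-0.005,-0.02],0],[[0,-0.003,-0.02],0],[[0,-0.001,-0.02],0],[[0,0,-0.02],0],[[0,0,-0.01],0],[[0,0,-0.01],0],[[0,0,0],0],[[0,0,0],0]]';python3 - <<'E'
from cell import *;from h import *
o=observe();st(o)
d=get_image("wrist");cv2.imwrite("pics/wrist5.png",cv2.cvtColor(d["image"],cv2.COLOR_RGB2BGR))
E
```

```text
clock: 11.23
position: [0.5172, -0.05, 0.0847]
ee_rot: [1.065, 1.295, -1.065]
force: [-0.6, 0.0, -0.1]
width: 0.259
t 11.23 board [50.6 -0.4] z 84.7 F [-0.6  0.  -0.1] w 23.8
tool axes in board
 [[-0.  0. -1.]
 [-0. -1. -0.]
 [-1.  0.  0.]] tool y angle -90.0
```

View pics/wrist5.png

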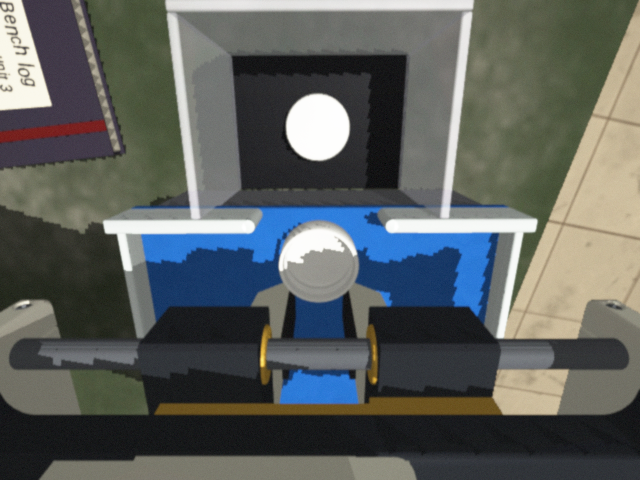

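Cap 2 is cradled and centred on the gate at (319,262), and the first cap is in the slot at (318,127). Same final push as before.

```bash
python3 -m inch '[[[0,0,0.04],0],[[0,0,0.02],0],[[0,0,0],0],[[0,0,0],0],[[0,0,-0.03],0],[[0,0,-0.03],0],[[0,0,-0.03],0],[[0,0,-0.03],0],[[0,0,-0.025],0],[[0,0,-0.025],0]]' 0.913;python3 -m inch '[[[0,0,-0.025],0],[[0,0,-0.022],0],[[0,0,-0.022],0],[[0,0,0],0],[[0,0,0],0],[[0,0,0],0],[[0,0,0.05],0],[[0,0,0.05],0],[[-0.05,0,0.05],0],[[-0.1,0,0.1],0]]';python3 - <<'E'
from cell import *;from h import *
o=observe();st(o);print(go(o,-.108,.049,.125))
d=get_image("wrist");cv2.imwrite("pics/wrist6.png",cv2.cvtColor(d["image"],cv2.COLOR_RGB2BGR))
E
```

```text
clock: 12.12
position: [0.5127, -0.0275, 0.0847]
ee_rot: [1.065, 1.295, -1.065]
force: [0.2, 0.2, 0.1]
width: 0.085
clock: 12.95
position: [0.5185, -0.0641, 0.1138]
ee_rot: [1.063, 1.299, -1.067]
force: [0.3, 0.5, 0.1]
width: 0.087
t 12.95 board [36.6  1.1] z 113.8 F [0.3 0.5 0.1] w 8.0
tool axes in board
 [[ 0.001  0.001 -1.   ]
 [ 0.004 -1.    -0.001]
 [-1.    -0.004 -0.001]] tool y angle -89.9
[-0.056 -0.24   0.723]
```

View pics/wrist6.png

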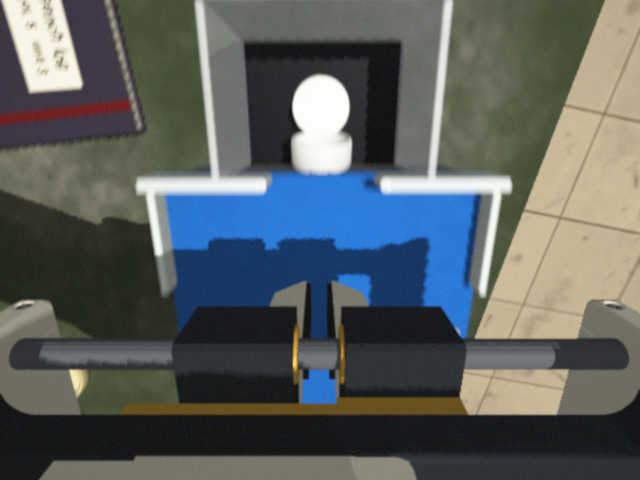

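Two caps are in the slot. The second seems to be standing on edge against the deck side at (321,152). I'll check its height from the depth image while moving to the pot cap.

```bash
python3 -m inch '[[[-0.04,-0.01,0.06],0],[[-0.02,-0.03,0.09],0],[[0,-0.03,0.09],0],[[0,-0.03,0.09],0],[[0,-0.03,0.09],0],[[0,-0.03,0.09],0],[[0,-0.03,0.08],0],[[0,-0.03,0.07],0],[[0,-0.025,0.05],0],[[0,-0.005,0.01],0]]' 0.74;python3 - <<'E'
from cell import *;from h import *
o=observe();st(o);print(go(o,-.108,.049,.0855))
d=get_image("wrist")
c,k=caps(d)
for uv,r,a in k: print(np.round(uv),a,(tob(ray(d,[uv],.075)[0])*1000).round(1))
d=get_image("top")
hsv=cv2.cvtColor(d["image"],cv2.COLOR_RGB2HSV);w=cv2.inRange(hsv,(0,0,185),(180,60,255))>0
v,u=np.nonzero(w&(d["range_z"]>0));z=d["range_z"][v,u]
P=(np.c_[(u-d["cx"])/d["fx"],(v-d["cy"])/d["fy"],np.ones(len(u))]*z[:,None])@R.from_rotvec(d["attitude"]).as_matrix().T+d["position"]
b=np.array([tob(p) for p in P]);m=(b[:,0]>.1)&(b[:,0]<.17)&(abs(b[:,1])<.045)
print(np.c_[b[m]*1000,P[m,2]*1000].round()[::6].tolist())
E
```

```text
clock: 13.83
position: [0.4975, -0.218, 0.1272]
ee_rot: [1.067, 1.292, -1.068]
force: [0.3, 0.1, -0.0]
width: 0.261
t 13.83 board [-110.4   51.4] z 127.2 F [ 0.3  0.1 -0. ] w 24.1
tool axes in board
 [[-0.001 -0.004 -1.   ]
 [ 0.    -1.     0.004]
 [-1.    -0.     0.001]] tool y angle -90.2
[ 0.209  0.012 -0.012]
[532. 270.] 86.0 [-109.6  -75.7]
[324. 204.] 2585.5 [-68.7  49.4]
[262.  78.] 142.5 [-3.6 81. ]
[572.  75.] 144.5 [ -3.1 -75.7]
[[111.0, -24.0, 2.0], [115.0, -15.0, 44.0], [102.0, -12.0, 45.0], [103.0, -10.0, 49.0], [107.0, -8.0, 50.0], [135.0, -16.0, 21.0], [118.0, -12.0, 26.0], [106.0, -5.0, 52.0], [138.0, -14.0, 20.0], [124.0, -12.0, 18.0], [112.0, -4.0, 52.0], [100.0, 0.0, 65.0], [134.0, -11.0, 19.0], [121.0, -8.0, 25.0], [109.0, -1.0, 53.0], [145.0, -11.0, 18.0], [132.0, -9.0, 17.0], [119.0, -6.0, 18.0], [107.0, 1.0, 52.0], [145.0, -9.0, 18.0], [132.0, -6.0, 21.0], [119.0, -4.0, 21.0], [107.0, 3.0, 50.0], [146.0, -7.0, 18.0], [133.0, -4.0, 18.0], [120.0, -1.0, 23.0], [107.0, 5.0, 50.0], [146.0, -4.0, 23.0], [133.0, -2.0, 17.0], [120.0, 1.0, 20.0], [108.0, 8.0, 55.0], [149.0, -3.0, 17.0], [135.0, -0.0, 18.0], [122.0, 2.0, 17.0], [111.0, 10.0, 55.0], [151.0, -1.0, 16.0], [138.0, 2.0, 20.0], [125.0, 4.0, 19.0], [113.0, 11.0, 52.0], [152.0, 1.0, 17.0], [138.0, 4.0, 18.0], [125.0, 6.0, 18.0], [113.0, 13.0, 53.0], [152.0, 4.0, 18.0], [139.0, 6.0, 20.0], [126.0, 8.0, 16.0], [114.0, 15.0, 52.0], [150.0, 6.0, 17.0], [137.0, 9.0, 19.0], [124.0, 11.0, 18.0], [112.0, 17.0, 44.0], [142.0, 11.0, 23.0], [129.0, 13.0, 21.0], [144.0, 11.0, 15.0], [131.0, 14.0, 16.0], [143.0, 14.0, 19.0], [129.0, 17.0, 18.0], [134.0, 18.0, 20.0], [125.0, 41.0, 6.0], [152.0, 41.0, 4.0], [159.0, 42.0, 5.0]]
```

Cap 2 stands on edge with its top at about 53 mm, so its centre is around 35 mm, well below the limit. It leans near the gate, so I'll push the pot cap farther through. Measured pot cap: (-68.7, 49.4).

```bash
python3 -m inch '[[[0.05,0.005,0],0],[[0.06,0.005,0],0],[[0.06,0,0],0],[[0.035,0,0],0],[[0.005,0,0],0],[[0,0,-0.03],0],[[0,0,-0.03],0],[[0,0,-0.03],0],[[0,0,-0.02],0],[[0,0,-0.02],0]]';python3 - <<'E'
from cell import *;from h import *
o=observe();st(o);print(go(o,.03,.0005,.0855))
E
```

```text
clock: 14.77
position: [0.4956, -0.1882, 0.085]
ee_rot: [1.065, 1.295, -1.064]
force: [-0.9, 0.2, 0.4]
width: 0.26
t 14.77 board [-80.8  47.4] z 85.0 F [-0.9  0.2  0.4] w 23.9
tool axes in board
 [[ 0.     0.001 -1.   ]
 [-0.001 -1.    -0.001]
 [-1.     0.001 -0.   ]] tool y angle -90.0
[-0.002  0.235 -0.554]
```

```bash
python3 -m inch '[[[0,0,-0.026],0],[[0,0.01,-0.027],0],[[0,0.012,-0.027],0],[[0,0.012,-0.027],0],[[0,0.012,-0.027],0],[[0,0.012,-0.027],0],[[0,0.012,-0.027],0],[[0,0.012,-0.027],0],[[0,0.012,-0.027],0],[[0,0.012,-0.027],0]]';python3 -m inch '[[[0,0.012,-0.027],0],[[0,0.012,-0.027],0],[[0,0.012,-0.027],0],[[0,0.012,-0.027],0],[[0,0.012,-0.027],0],[[0,0.012,-0.027],0],[[0,0.012,-0.027],0],[[0,0.012,-0.027],0],[[0,0.012,-0.027],0],[[0,0.012,-0.027],0]]';python3 - <<'E'
from cell import *;from h import *
o=observe();st(o);print(go(o,.052,0,.0855))
E
```

```text
clock: 15.6
position: [0.506, -0.1316, 0.0847]
ee_rot: [1.065, 1.295, -1.065]
force: [0.8, 0.8, -0.2]
width: 0.258
clock: 16.43
position: [0.5192, -0.074, 0.0847]
ee_rot: [1.065, 1.295, -1.065]
force: [-0.4, -0.4, 0.2]
width: 0.26
t 16.43 board [26.8  2.2] z 84.7 F [-0.4 -0.4  0.2] w 24.0
tool axes in board
 [[ 0.  0. -1.]
 [-0. -1. -0.]
 [-1.  0. -0.]] tool y angle -90.0
[-0.004  0.011 -0.126]
```

```bash
python3 -m inch '[[[0,0.004,-0.02],0],[[0,0.003,-0.02],0],[[0,0.002,-0.02],0],[[0,0,-0.02],0],[[0,0,-0.02],0],[[0,0,-0.015],0],[[0,0,-0.01],0],[[0,0,0],0],[[0,0,0],0],[[0,0,0],0]]';python3 - <<'E'
from cell import *;from h import *
o=observe();st(o)
d=get_image("wrist");cv2.imwrite("pics/wrist7.png",cv2.cvtColor(d["image"],cv2.COLOR_RGB2BGR))
E
```

```text
clock: 17.27
position: [0.5161, -0.0499, 0.0848]
ee_rot: [1.065, 1.294, -1.065]
force: [0.4, 0.1, 0.4]
width: 0.255
t 17.27 board [51.   0.7] z 84.8 F [0.4 0.1 0.4] w 23.4
tool axes in board
 [[-0. -0. -1.]
 [-0. -1.  0.]
 [-1.  0.  0.]] tool y angle -90.0
```

View pics/wrist7.png

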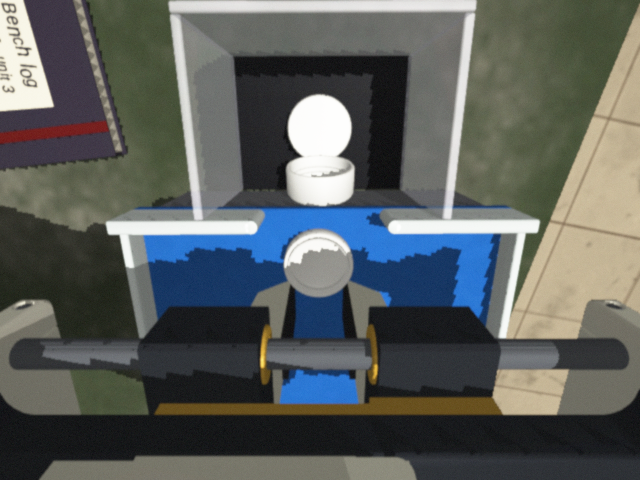

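The pot cap is cradled at (318,262), centred on the gate. Cap 2 stands on edge just below the gate, so this push takes the fingertips through to about x=108.

```bash
python3 -m inch '[[[0,0,0.04],0],[[0,0,0.02],0],[[0,0,0],0],[[0,0,0],0],[[0,0,-0.03],0],[[0,0,-0.03],0],[[0,0,-0.03],0],[[0,0,-0.03],0],[[0,0,-0.03],0],[[0,0,-0.03],0]]' 0.913;python3 -m inch '[[[0,0,-0.035],0],[[0,0,-0.035],0],[[0,0,-0.035],0],[[0,0,-0.02],0],[[0,0,0],0],[[0,0,0],0],[[0,0,0.06],0],[[0,0,0.06],0],[[-0.05,0,0.06],0],[[-0.1,0,0.1],0]]';python3 - <<'E'
from cell import *;from h import *
o=observe();st(o)
d=get_image("wrist");cv2.imwrite("pics/wrist8.png",cv2.cvtColor(d["image"],cv2.COLOR_RGB2BGR))
E
```

```text
clock: 18.15
position: [0.5113, -0.0251, 0.0847]
ee_rot: [1.065, 1.295, -1.065]
force: [0.6, 0.2, -0.1]
width: 0.087
clock: 18.98
position: [0.516, -0.0563, 0.1138]
ee_rot: [1.063, 1.299, -1.067]
force: [0.8, 0.3, 0.7]
width: 0.085
t 18.98 board [44.7  2.1] z 113.8 F [0.8 0.3 0.7] w 7.9
tool axes in board
 [[ 0.001  0.001 -1.   ]
 [ 0.004 -1.    -0.001]
 [-1.    -0.004 -0.001]] tool y angle -89.9
```

View pics/wrist8.png

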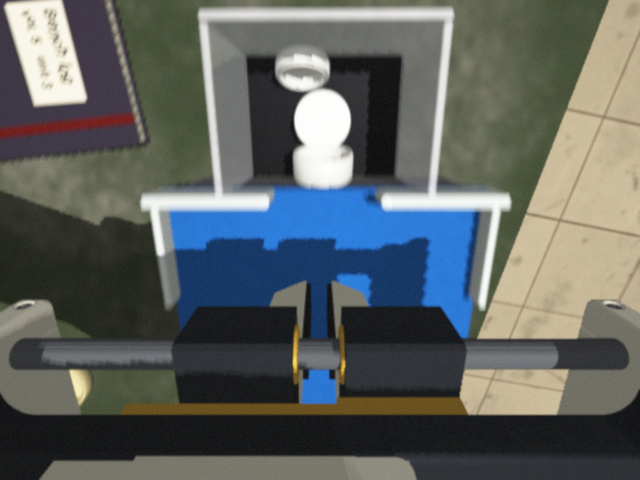

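All three caps are in the slot; the pot cap is near the far wall at (302,68). I'll lift clear, let everything settle and do a final check.

```bash
python3 -m inch '[[[-0.08,0,0.05],0],[[-0.1,0,0.1],0],[[-0.1,0,0.1],0],[[-0.1,0,0.1],0],[[-0.1,0,0.1],0],[[-0.05,0,0.05],0],[[0,0,0],0],[[0,0,0],0],[[0,0,0],0],[[0,0,0],0]]';python3 - <<'E'
from cell import *;from h import *
o=observe();st(o)
d=get_image("top");a=dict(np.load("top0.npz"))
cv2.imwrite("pics/top9.png",cv2.cvtColor(d["image"],cv2.COLOR_RGB2BGR))
for n,(u,v,s) in dict(cup=(234,305,22),brown=(187,253,18),blue=(194,292,18),vial=(456,307,10),dish=(429,311,20)).items():
    D=np.abs(d["image"][v-s:v+s,u-s:u+s].astype(int)-a["image"][v-s:v+s,u-s:u+s]);print(n,D.mean().round(2),(D.max(2)>60).sum())
d=get_image("wrist");cv2.imwrite("pics/wrist9.png",cv2.cvtColor(d["image"],cv2.COLOR_RGB2BGR))
hsv=cv2.cvtColor(d["image"],cv2.COLOR_RGB2HSV);w=cv2.inRange(hsv,(0,0,150),(180,60,255))>0
v,u=np.nonzero(w&(d["range_z"]>0));z=d["range_z"][v,u]
P=(np.c_[(u-d["cx"])/d["fx"],(v-d["cy"])/d["fy"],np.ones(len(u))]*z[:,None])@R.from_rotvec(d["attitude"]).as_matrix().T+d["position"]
b=np.array([tob(p) for p in P])
for lo,hi in((.101,.117),(.12,.15),(.15,.172)):
    m=(b[:,0]>lo)&(b[:,0]<hi)&(abs(b[:,1])<.046)
    if m.any(): print(lo,m.sum(),"z pct 5/50/99",np.percentile(P[m,2],[5,50,99]).round(3))
E
```

```text
clock: 19.87
position: [0.536, -0.1534, 0.2197]
ee_rot: [1.064, 1.297, -1.065]
force: [-0.5, -0.6, -0.6]
width: 0.085
t 19.87 board [-54.4   1.1] z 219.7 F [-0.5 -0.6 -0.6] w 7.8
tool axes in board
 [[ 0.001  0.001 -1.   ]
 [ 0.002 -1.    -0.001]
 [-1.    -0.002 -0.001]] tool y angle -89.9
cup 10.07 0
brown 9.0 0
blue 10.86 0
vial 28.03 75
dish 41.83 481
0.101 648 z pct 5/50/99 [0.044 0.052 0.056]
0.12 528 z pct 5/50/99 [0.018 0.019 0.021]
```

View pics/wrist9.png

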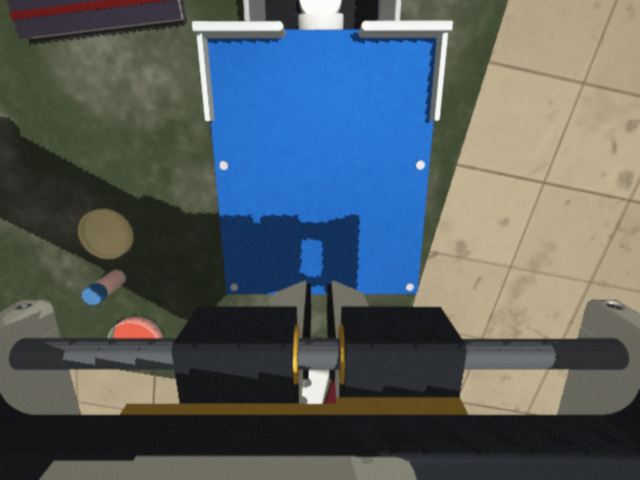

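The deck is empty. The dish and vial differences look like arm shadow. Last check is a crop of the top view, plus heights in the slot.

```bash
python3 - <<'E'
from cell import *;from h import *
d=get_image("top")
z=d["range_z"];v,u=np.mgrid[180:265,280:345];v=v.ravel();u=u.ravel();z=z[v,u]
P=(np.c_[(u-d["cx"])/d["fx"],(v-d["cy"])/d["fy"],np.ones(len(u))]*z[:,None])@R.from_rotvec(d["attitude"]).as_matrix().T+d["position"]
b=np.array([tob(p) for p in P]);m=(b[:,0]>.152)&(b[:,0]<.172)&(abs(b[:,1])<.045)&(P[:,2]>.01)
print(np.c_[b[m],P[m,2]].round(3)[::3].tolist())
i=cv2.cvtColor(d["image"],cv2.COLOR_RGB2BGR)
cv2.imwrite("pics/top10.png",np.hstack([cv2.resize(i[180:270,280:370],(390,390)),cv2.resize(i[270:340,410:480],(390,390))]))
E
```

```text
[[0.153, -0.003, 0.019], [0.153, -0.001, 0.017], [0.167, 0.0, 0.03], [0.16, 0.0, 0.022], [0.169, 0.002, 0.031], [0.163, 0.001, 0.013], [0.172, 0.004, 0.03], [0.165, 0.006, 0.033], [0.152, 0.006, 0.02], [0.168, 0.008, 0.035], [0.153, 0.008, 0.017], [0.166, 0.01, 0.033], [0.168, 0.012, 0.036], [0.171, 0.014, 0.034], [0.171, 0.016, 0.035], [0.165, 0.014, 0.01], [0.167, 0.019, 0.034], [0.17, 0.021, 0.035], [0.17, 0.023, 0.033], [0.16, 0.022, 0.011], [0.166, 0.025, 0.032], [0.16, 0.024, 0.013], [0.169, 0.027, 0.028], [0.163, 0.027, 0.022], [0.172, 0.028, 0.024], [0.165, 0.029, 0.025]]
```

View pics/top10.png

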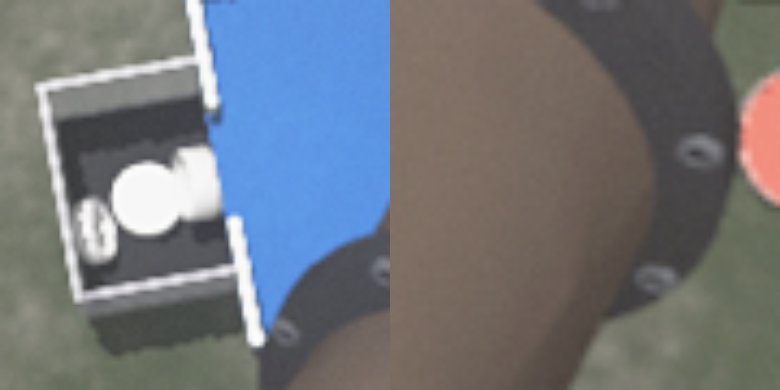

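```bash
python3 - <<'E'
from cell import *
print(sign_off())
E
```

```text
the job is handed in; nothing more can be done
None
```

I pushed all three caps through the gate one at a time: first the screw cap nearest the gate, then the other screw cap, then the pot cap. Each was cradled between part-open fingertips, and each was in the slot before I touched the next. I handed the job in at about 20 s, and no verdict was reported.

**Caps:** The last images show an empty deck and all three caps in the slot.
- The first screw cap lies flat, with its top at about 19 mm.
- The second stands on edge against the deck side, with its centre at about x 108 mm and its top at about 53 mm.
- The pot cap stands on edge at the far wall, with its centre at about x 168 mm and its top at about 35 mm.

**Robot:** The tool was lifted well clear, with only sensor noise on the wrist force.

**Bystanders:** The cup and both bottles match the first image. That comparison failed for the dish and vial because the arm was in the way in the top view. The wrist camera shows both, apparently upright, but I did not measure their positions there. The gripper never came near them.

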